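Dock the board carriage of a test slide

ROBOT

A 6-joint arm with a two-finger parallel gripper is mounted at the origin on a cart in front of the work surface, level with it; the furniture and walls round the work are solid. World frame = base frame: x ahead of the robot, y to its left, z up, the work surface at z = 0. Lengths are in mm, angles in rad, forces in N, time in s.
With the tool pointing down it reaches from about 300 to 775 mm from the base axis. Payload 14.6 kg.
Tool frame: the origin (TCP) lies midway between the tips of the shut fingers; the grasp point (between the pads) lies 19 mm behind it; z points along the fingers, y is the direction in which the jaws open and shut (so a half turn about z gives the same grasp; the last joint's range is limited). The gripper opens to 94 mm and grips with 3 to 60 N. Pads are 16 mm wide; open, the fingers measure 119 mm over their backs; the gripper's body (75 mm by 177 mm) begins 78 mm behind the grasp point.
Start: joints at [-1.355, 0.3, 1.521, -0, 1.321, -0.067], TCP at [153.468, -528.145, 205.446] pointing down, gripper open.
Joint ranges: [-3.03, 3.03], [-0.79, 2.21], [0.23, 2.52], [-1.04, 4.18], [0, 3.07], [-2.55, 2.55]. Speed limits (rad/s): [2.22, 2.22, 2.57, 3.14, 3.14, 3.14].

INTERFACE

Orientations are given as [roll, pitch, yaw] about the fixed x, y, z axes, in that order (R = Rz(yaw) Ry(pitch) Rx(roll)).
In Python, from cell import manip gives the robot as it stands.
- The arm moves only by the tool play_rows, never from a script. Its argument "commands" is a list of rows, each an object of numbers: "x", "y", "z": the shift along the tool's x, y, z in m; "wx", "wy", "wz": the turn, a rotation vector about the tool's x, y, z in degrees; "grip": the opening, from 0 (shut) to 1 (fully open). In form: [{"x": .., "y": .., "z": .., "wx": .., "wy": .., "wz": .., "grip": ..}, ...]. A call has 1 to 20 rows; each row shifts and turns the commanded pose from where the row before left it, along the tool's axes as they then stand; what a row does not reach is not made up. A row lasts 1/8 s, in which the tool goes at most 62.5 mm and 10.7 degrees, less where a joint would pass 70% of its speed; a pose out of reach is approached as far as the arm can. A call is refused whole if a number of a shift passes 0.0625 or a number of a turn 10.7, either way. A call with a gripper value outside its range is refused whole. The fingers move at their own pace and stop on an object; "squeeze" is the grip in N (left out, the last holds). Time passes only in rows, so rows that do not move let the fingers close. It gives the time, the measured TCP pose, the force and the opening at its end, in the units of the state.
- manip.read_state(): the state, without advancing time (a new reading comes with each control period).
- manip.camera(name): name is "side" or "top" or "wrist"; returns (picture, depth): 480x640x3 uint8, red, green, blue; 480x640 float32, mm along the optical axis (not along the pixel's ray), 0 where there is no reading.
- manip.camera_info(name): a dict with "intrinsics" (3x3 intrinsics, pixels), "k1" (the pictures are not rectified: a ray, as slopes to the right and down, at radius r is drawn at 1 + k1 r^2 times it, then the intrinsics apply), "camera_from_world" (4x4, takes a point from world to camera coordinates); the wrist camera has in their place "tool_from_camera" (4x4, takes a point from camera to tool coordinates, whose origin is the TCP and whose axes are the flange's). Camera axes: x right, y up, looking along -z (the intrinsics and any distortion apply to the point x, -y, -z); pixel columns grow to the right and rows downward; lengths in mm; the calibration is good to about 2 mm. A picture is of the moment at which its call begins: read the wrist's pose just before it. camera_info takes no time and is no camera call.
- manip.sign_off(): hands the job in, once; it reports no verdict.
The state is a dict: "clock": time; "joints": joint angles; "qd": joint speeds; "effort": joint torques, N m; "eef_pos": TCP position; "eef_rot": TCP orientation; "wrist_force": force on the tool from outside, world axes, zero at the start; "moment": the same for the moment, N m; "finger_gap": finger opening in mm.
Only numpy, scipy, OpenCV 4.12 (cv2) and the standard library are available. Lean on these libraries where they do the work, as an engineer would, in place of code of your own. Each camera call takes 0.05 s, during which the arm holds its last target.

TASK

Dock the board for its test: with the fingertips press the lock button on the carriage down, keep it held down while you slide the carriage along its rails until it is hard against its end stop and its plug is fully in the dock, then let go so that the button springs up and the carriage is locked there. Do not touch the circuit board, and leave the loose parts beside the slide where they are: nothing is to be picked up.

Things in the scene. Friction and masses are not known exactly. Their poses are not given: they have to be found in the camera images.
- station: Fixed test slide: grey base plate 320 x 104 x 10 mm, two guide rods, a low block at its near end, the black-topped dock (84 mm high) at its far end. Origin: centre of the underside of the base, on the bench. x axis = sliding direction, towards the dock; z up. Place and yaw differ each time.
- carriage (a joint): Carriage travel along the station's x, m: 0 rear, 0.090 = end stop (plug fully in). Starts between 0 and 0.053. A comb under it locks it every 15 mm (up to 8 mm play in a notch, 1 mm at the end stop) unless the button is held at least 6.5 mm down. Friction 1.5 N, mass 0.45 to 0.75 kg. Cannot be lifted; deck 88 mm wide, 50 mm above the bench.
- lock_button (a joint): Travel of the lock button in m: 0 = up (locked when in a notch), 0.008 = fully down (unlocked). Spring: 3 N to start, 6 N fully down; it comes up by itself when let go in a notch. It moves straight down.
- button_top (a point): Centre of the flat top of the black lock button (26 mm along the slide, 22 mm wide) on the carriage's rear. 60 mm above the bench when up, 52 when down (deck 50). Axes as the station's. A cross wall, 88 mm wide, top 75 mm above the bench, stands on the carriage with its face 21 mm ahead (+x) of this point: fingertips on the button may push it. Open behind and at the sides.
- test_board: Green circuit board 75 mm long (along the slide), 55 mm wide, 15 mm high with its parts, screwed down on the carriage ahead of the cross wall (its near edge 36 mm ahead of the button's centre). Origin: centre of its underside. Must not be touched.
- plug_tip (a point): Centre of the front face of the plug on the carriage's front; 66 mm above the bench.
- dock_face (a point): Centre of the dock's mouth, in its face towards the carriage; 66 mm above the bench. At the end stop the plug tip is about 9 mm inside.
- relay: Loose clear relay, 21 x 27 x 34 mm, standing left of the slide, about 90 mm from its centre line. Leave it alone.
- transformer: Loose small transformer, 41 x 47 x 47 mm, left of the slide, about 90 mm from its centre line. Leave it alone.
- screwdriver: Loose screwdriver, 194 mm long, lying on the bench left of the slide. Leave it alone.

How it is judged (in metres and radians):
On the way, in this order (a step that is already met when the one before it is completed fails the run):
1. the lock button is pressed down while the carriage is still in the rear part of its travel (value of joint lock_button above 0.0062 m and value of joint carriage below 0.065 m), for 0.1 s.
2. the carriage is against its end stop with the button still held down (value of joint carriage above 0.088 m and value of joint lock_button above 0.004 m), for 0.1 s.
At the end, for the whole second after the job is handed in: The carriage is within 2.5 mm of its end stop (plug at least 6 mm inside the dock) and at rest, and the lock button is up again (within 1.5 mm) (value of joint carriage above 0.0875 m and value of joint lock_button below 0.0015 m and x of plug_tip in the frame of dock_face above 0.006 m and linear speed of test_board below 0.01 m/s); the robot touches nothing.
It fails at once if the circuit board is touched (contact force between the fingers and test_board above 1 N).
It fails at once if the relay is moved or lifted by more than 20 mm (distance of relay from where it was at the start of the episode above 0.02 m).
It fails at once if the transformer is moved or lifted by more than 20 mm (distance of transformer from where it was at the start of the episode above 0.02 m).
It fails at once if the screwdriver is moved or lifted by more than 20 mm (distance of screwdriver from where it was at the start of the episode above 0.02 m).
It also fails if it takes over 32 s, if anything falls off the work surface, if the arm or the gripper's body presses on something with over 40 N, if the wrist force passes 120 N, or if a joint passes its speed limit or range.

## Working session

There is one attempt and no reset: what is moved stays moved. The work goes in short steps, Python scripts to look and compute and a tool call to move; the robot and the scene stay as the last step left them, time stands still between calls to the robot, and variables do not carry over. Pictures are saved under pics/ and viewed, and the job is handed in when it is done.

Besides the shell and the picture viewer there is one more tool, called after "Emit:" as name(argument=value, ...) on one line, values as JSON. play_rows: Moves the arm, as the interface text tells. Its arguments: {"type":"object","properties":{"commands":{"type":"array"},"squeeze":{"type":"number"}},"required":["commands"]}

```bash
mkdir -p pics; ls; python3 - <<'E'
from cell import manip
import cv2,numpy as np
print(manip.read_state())
for n in ["top","side"]:
    p,d=manip.camera(n); cv2.imwrite(f"pics/{n}0.png",p[:,:,::-1]); np.savez(f"pics/{n}0.npz",p=p,d=d)
    print(n,manip.camera_info(n))
E
```

```text
pics
{'clock': 0.0, 'joints': array([-1.35460128e+00,  3.00459596e-01,  1.52159407e+00, -3.12610907e-06,
        1.32067715e+00, -6.66015240e-02]), 'qd': array([-0.00052937,  0.00070937,  0.0003908 ,  0.00105533, -0.00042759,
        0.00038368]), 'effort': array([-3.65709147e-04, -5.31801331e+01, -3.52737486e+01,  7.08160177e-02,
        2.43837299e-02, -1.34947290e-04]), 'eef_pos': array([ 153.41241481, -527.89784382,  204.88713965]), 'eef_rot': array([-3.14045681e+00, -7.27261729e-05,  2.82797308e-01]), 'wrist_force': array([-0.57127345,  0.00651715,  0.12742971]), 'moment': array([ 0.00697124,  0.02354833, -0.01630706]), 'finger_gap': 94.07486939380422}
top {'intrinsics': array([[493.12387955,   0.        , 310.61081164],
       [  0.        , 493.12387955, 232.1426521 ],
       [  0.        ,   0.        ,   1.        ]]), 'k1': -0.07278520387470339, 'camera_from_world': array([[ 1.56814671e-02, -9.99716931e-01,  1.78927265e-02,
         3.67138873e+02],
       [ 9.85983218e-01,  1.84339080e-02,  1.65823054e-01,
        -5.28084107e+02],
       [-1.66105947e-01,  1.50415793e-02,  9.85993187e-01,
        -8.33117775e+02],
       [ 0.00000000e+00,  0.00000000e+00,  0.00000000e+00,
         1.00000000e+00]])}
side {'intrinsics': array([[470.90621596,   0.        , 321.63082219],
       [  0.        , 470.90621596, 234.13478396],
       [  0.        ,   0.        ,   1.        ]]), 'k1': -0.11667876918141826, 'camera_from_world': array([[-9.23301859e-01,  3.83991869e-01, -7.99507272e-03,
         3.41541901e+02],
       [-3.27881039e-01, -7.77201891e-01,  5.37076573e-01,
         4.24479536e+02],
       [ 2.00019251e-01,  4.98505232e-01,  8.43495604e-01,
        -1.21019969e+03],
       [ 0.00000000e+00,  0.00000000e+00,  0.00000000e+00,
         1.00000000e+00]])}
```

View pics/top0.png

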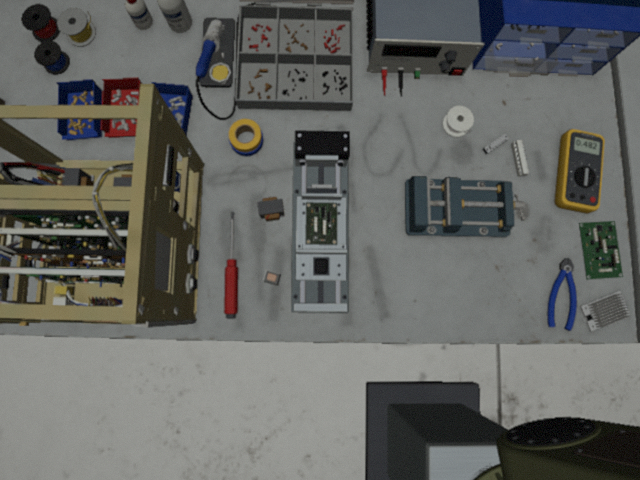

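View pics/side0.png

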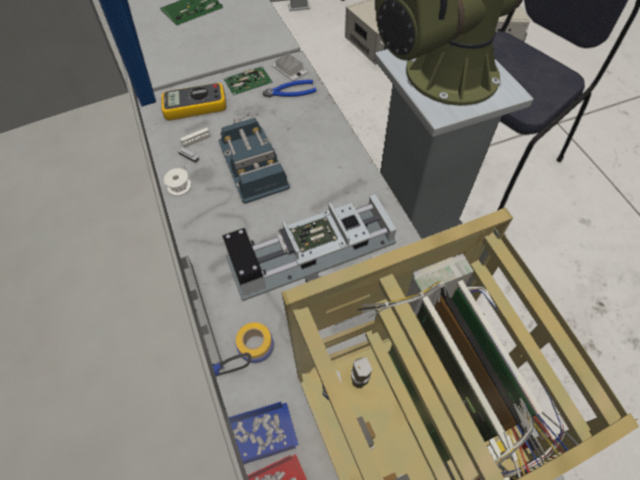

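The top view shows the slide running up the image, with the dock at (322,145), the button at (321,266) and the board at (322,222). The loose parts are to its left, at cols 230–285. Next I'll measure it.

```bash
cat > h.py <<'E'
import numpy as np,cv2
from cell import manip
def ray(info,uv,cfw=None):
    K=info["intrinsics"];k=info["k1"]
    uv=np.atleast_2d(uv).astype(float)
    n=cv2.undistortPoints(uv.reshape(-1,1,2),K,np.array([k,0,0,0.])).reshape(-1,2)
    d=np.c_[n[:,0],-n[:,1],-np.ones(len(n))]
    M=info["camera_from_world"] if cfw is None else cfw
    R=M[:3,:3];t=M[:3,3]
    return -R.T@t, d@R
def onz(info,uv,z,cfw=None):
    o,d=ray(info,uv,cfw)
    return o+d*((z-o[2])/d[:,2])[:,None]
E
python3 - <<'E'
from h import *
a=np.load("pics/top0.npz");p=a['p'];d=a['d']
i=manip.camera_info("top")
g=p.max(2)
def blob(r0,r1,c0,c1,th):
    m=(g[r0:r1,c0:c1]<th).astype(np.uint8)
    n,l,s,c=cv2.connectedComponentsWithStats(m)
    k=1+np.argmax(s[1:,4]); ct=cv2.findContours((l==k).astype(np.uint8),0,1)[0][0]
    return c[k]+[c0,r0],s[k]+[c0,r0,0,0,0],cv2.minAreaRect(ct)
for nm,z,b in [("button",60,(252,282,300,342,60)),("dock",84,(125,165,285,360,50))]:
    c,s,r=blob(*b); print(nm,c,s,r,onz(i,c,z),d[int(c[1]),int(c[0])])
cv2.imwrite("pics/crop.png",cv2.resize(p[120:320,270:370,::-1],None,fx=3,fy=3,interpolation=2))
E
```

```text
button [320.51555556 265.53777778] [314 258  14  17 225] ((20.5, 14.0), (16.0, 13.0), 90.0) [[460.73108252 358.55836546  60.        ]] 844.3035
dock [321.8757764  143.86645963] [ 295  131   55   30 1288] ((37.05517578125, 20.24110221862793), (54.229148864746094, 28.55428695678711), 1.1457629203796387) [[670.57517283 359.65183741  84.        ]] 854.60767
```

View pics/crop.png

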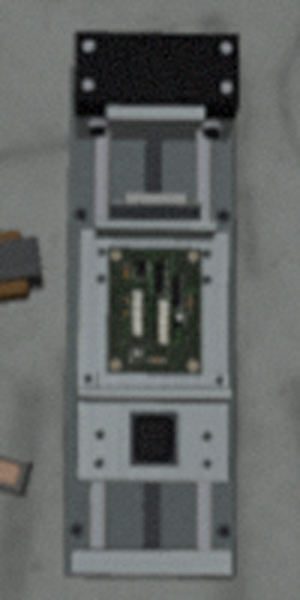

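Emit:
play_rows(commands=[{"wz": 8.1,"z": -0.02,"grip": 0},{"wz": 8.1,"z": -0.02,"grip": 0},{"x": 0.025,"y": -0.04,"grip": 0},{"x": 0.025,"y": -0.04,"grip": 0},{"x": 0.025,"y": -0.04,"grip": 0},{"x": 0.025,"y": -0.04,"grip": 0},{"x": 0.025,"y": -0.04,"grip": 0},{"x": 0.025,"y": -0.04,"grip": 0},{"x": 0.025,"y": -0.04,"grip": 0},{"x": 0.025,"y": -0.04,"grip": 0},{"x": 0.025,"y": -0.04,"grip": 0},{"x": 0.025,"y": -0.04,"grip": 0},{"grip": 0},{"grip": 0}], squeeze=10)

```text
$.commands[0]: bad value
```

```bash
python3 - <<'E'
from h import *
i=manip.camera_info("top")
o=270,120
P=lambda *a:[(o[0]+x/3,o[1]+y/3) for x,y in a]
# deck rear-part side edges (z50), wall top, near block, dock top front/rear edges
for nm,z,pts in [("deckR",50,P((228,478),(231,408))),("deckL",50,P((78,478),(79,405))),("wall",75,P((78,393),(231,393))),("block",25,P((71,573),(231,573))),("dock far",84,P((77,33),(238,36))),("dock near",84,P((76,112),(238,116))),("dockR",84,P((238,36),(238,116))),("base R at z10",10,P((236,572),(237,150)))]:
    q=onz(i,np.array(pts),z); e=q[1]-q[0]; print(nm,q.round(1).tolist(),np.degrees(np.arctan2(e[1],e[0])).round(2))
E
```

```text
deckR [[438.5, 313.8, 50.0], [479.2, 312.2, 50.0]] -2.2
deckL [[437.1, 400.2, 50.0], [479.4, 400.5, 50.0]] 0.38
wall [[483.2, 400.9, 75.0], [484.7, 314.5, 75.0]] -88.98
block [[383.1, 403.5, 25.0], [384.6, 309.5, 25.0]] -89.12
dock far [[693.2, 405.8, 84.0], [693.5, 311.8, 84.0]] -89.79
dock near [[645.1, 405.3, 84.0], [644.8, 311.7, 84.0]] -90.21
dockR [[693.5, 311.8, 84.0], [644.8, 311.7, 84.0]] -179.96
base R at z10 [[385.3, 305.2, 10.0], [646.8, 305.3, 10.0]] 0.04
```

Emit:
play_rows(commands=[{"x": 0,"y": 0,"z": -0.02,"wx": 0,"wy": 0,"wz": 8.1,"grip": 0},{"x": 0,"y": 0,"z": -0.02,"wx": 0,"wy": 0,"wz": 8.1,"grip": 0},{"x": 0.025,"y": -0.04,"z": 0,"wx": 0,"wy": 0,"wz": 0,"grip": 0},{"x": 0.025,"y": -0.04,"z": 0,"wx": 0,"wy": 0,"wz": 0,"grip": 0},{"x": 0.025,"y": -0.04,"z": 0,"wx": 0,"wy": 0,"wz": 0,"grip": 0},{"x": 0.025,"y": -0.04,"z": 0,"wx": 0,"wy": 0,"wz": 0,"grip": 0},{"x": 0.025,"y": -0.04,"z": 0,"wx": 0,"wy": 0,"wz": 0,"grip": 0},{"x": 0.025,"y": -0.04,"z": 0,"wx": 0,"wy": 0,"wz": 0,"grip": 0},{"x": 0.025,"y": -0.04,"z": 0,"wx": 0,"wy": 0,"wz": 0,"grip": 0},{"x": 0.025,"y": -0.04,"z": 0,"wx": 0,"wy": 0,"wz": 0,"grip": 0},{"x": 0.025,"y": -0.04,"z": 0,"wx": 0,"wy": 0,"wz": 0,"grip": 0},{"x": 0.025,"y": -0.04,"z": 0,"wx": 0,"wy": 0,"wz": 0,"grip": 0},{"x": 0,"y": 0,"z": 0,"wx": 0,"wy": 0,"wz": 0,"grip": 0},{"x": 0,"y": 0,"z": 0,"wx": 0,"wy": 0,"wz": 0,"grip": 0}], squeeze=10)

```text
clock: 1.85
eef_pos: [403.2, -128.3, 245.3]
eef_rot: [-3.142, 0.001, 0.0]
wrist_force: [-1.4, -0.2, -0.0]
finger_gap: 0.4
```

Emit:
play_rows(commands=[{"x": 0.004,"y": -0.04,"z": 0,"wx": 0,"wy": 0,"wz": 0,"grip": 0},{"x": 0.004,"y": -0.04,"z": 0,"wx": 0,"wy": 0,"wz": 0,"grip": 0},{"x": 0.004,"y": -0.04,"z": 0,"wx": 0,"wy": 0,"wz": 0,"grip": 0},{"x": 0.004,"y": -0.04,"z": 0,"wx": 0,"wy": 0,"wz": 0,"grip": 0},{"x": 0.004,"y": -0.04,"z": 0,"wx": 0,"wy": 0,"wz": 0,"grip": 0},{"x": 0.004,"y": -0.04,"z": 0,"wx": 0,"wy": 0,"wz": 0,"grip": 0},{"x": 0.004,"y": -0.04,"z": 0,"wx": 0,"wy": 0,"wz": 0,"grip": 0},{"x": 0.004,"y": -0.04,"z": 0,"wx": 0,"wy": 0,"wz": 0,"grip": 0},{"x": 0.004,"y": -0.04,"z": 0,"wx": 0,"wy": 0,"wz": 0,"grip": 0},{"x": 0.004,"y": -0.04,"z": 0,"wx": 0,"wy": 0,"wz": 0,"grip": 0},{"x": 0.004,"y": -0.04,"z": 0,"wx": 0,"wy": 0,"wz": 0,"grip": 0},{"x": 0.004,"y": -0.04,"z": 0,"wx": 0,"wy": 0,"wz": 0,"grip": 0},{"x": 0,"y": -0.006,"z": 0.03,"wx": 0,"wy": 0,"wz": 0,"grip": 0},{"x": 0,"y": 0,"z": 0.03,"wx": 0,"wy": 0,"wz": 0,"grip": 0},{"x": 0,"y": 0,"z": 0,"wx": 0,"wy": 0,"wz": 0,"grip": 0},{"x": 0,"y": 0,"z": 0,"wx": 0,"wy": 0,"wz": 0,"grip": 0}])

```text
clock: 3.85
eef_pos: [452.3, 357.4, 186.8]
eef_rot: [-3.141, -0.001, -0.001]
wrist_force: [0.1, 1.1, 0.0]
finger_gap: 0.3
```

```bash
python3 - <<'E'
from h import *
s=manip.read_state(); print(s['joints'],s['eef_pos'],s['eef_rot'],s['wrist_force'])
i=manip.camera_info("wrist"); print(i)
p,d=manip.camera("wrist"); cv2.imwrite("pics/w1.png",p[:,:,::-1]); np.savez("pics/w1.npz",p=p,d=d,pos=s['eef_pos'],rot=s['eef_rot'])
E
```

```text
[ 6.05174782e-01  3.72792600e-01  1.46800563e+00 -3.99509405e-05
  1.29929437e+00  2.17713467e+00] [452.29985235 357.37432987 186.8472991 ] [-3.14076947e+00 -1.25459821e-03 -1.15339741e-03] [0.11985218 1.11597982 0.03928188]
{'intrinsics': array([[366.30224865,   0.        , 321.35470225],
       [  0.        , 366.30224865, 239.54897805],
       [  0.        ,   0.        ,   1.        ]]), 'k1': -0.05168323747830136, 'tool_from_camera': array([[-6.80276087e-04,  9.64923857e-01,  2.62529022e-01,
         7.64246495e+01],
       [ 9.99999706e-01,  5.63569101e-04,  5.19845827e-04,
         1.37352507e+00],
       [ 3.53658396e-04,  2.62529298e-01, -9.64923957e-01,
        -1.79636191e+02],
       [ 0.00000000e+00,  0.00000000e+00,  0.00000000e+00,
         1.00000000e+00]])}
```

View pics/w1.png

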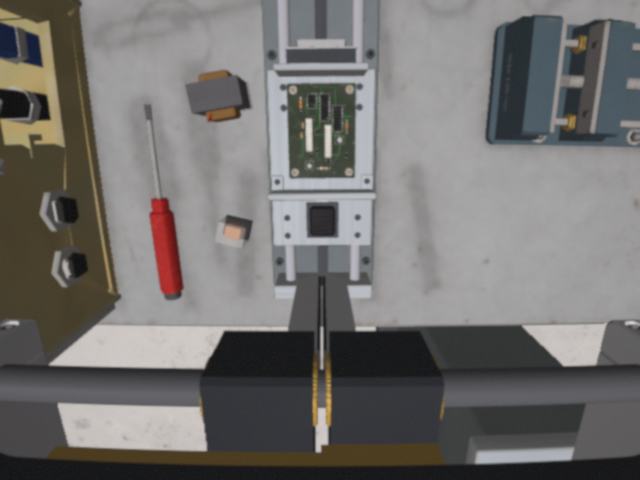

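The wrist view shows the button at about (322,220), clear of the fingers, with the cross wall at row ~197.

```bash
python3 - <<'E'
from h import *
from scipy.spatial.transform import Rotation as Ro
a=np.load("pics/w1.npz");p=a['p'];i=manip.camera_info("wrist")
T=np.eye(4);T[:3,:3]=Ro.from_euler('xyz',a['rot']).as_matrix();T[:3,3]=a['pos']
cfw=np.linalg.inv(T@i['tool_from_camera'])
g=p.max(2);r0,c0=203,303
m=(g[r0:240,c0:342]<75).astype(np.uint8)
n,l,s,c=cv2.connectedComponentsWithStats(m);k=1+np.argmax(s[1:,4]);print(s[k]+[c0,r0,0,0,0])
x,y,w,h=s[k][:4]; x+=c0;y+=r0
print(onz(i,c[k]+[c0,r0],60,cfw), onz(i,np.array([(x,y+h/2),(x+w,y+h/2),(x+w/2,y),(x+w/2,y+h)]),60,cfw).round(1))
print("wall",onz(i,np.array([(270,194),(375,194),(270,200),(375,200)]),75,cfw).round(1))
E
```

```text
[309 205  27  31 813]
[[462.72663222 355.69179012  60.        ]] [[462.4 366.8  60. ]
 [462.4 343.7  60. ]
 [475.8 355.3  60. ]
 [448.7 355.3  60. ]]
wall [[487.3 397.2  75. ]
 [487.2 313.3  75. ]
 [482.5 397.4  75. ]
 [482.4 313.1  75. ]]
```

Emit:
play_rows(commands=[{"x": 0.017,"y": 0.001,"z": 0,"wx": 0,"wy": 0,"wz": 0,"grip": 0},{"x": 0,"y": 0,"z": 0.03,"wx": 0,"wy": 0,"wz": 0,"grip": 0},{"x": 0,"y": 0,"z": 0.03,"wx": 0,"wy": 0,"wz": 0,"grip": 0},{"x": 0,"y": 0,"z": 0.03,"wx": 0,"wy": 0,"wz": 0,"grip": 0},{"x": 0,"y": 0,"z": 0.02,"wx": 0,"wy": 0,"wz": 0,"grip": 0},{"x": 0,"y": 0,"z": 0.01,"wx": 0,"wy": 0,"wz": 0,"grip": 0},{"x": 0,"y": 0,"z": 0,"wx": 0,"wy": 0,"wz": 0,"grip": 0},{"x": 0,"y": 0,"z": 0,"wx": 0,"wy": 0,"wz": 0,"grip": 0}])

```text
clock: 4.9
eef_pos: [469.0, 357.2, 66.7]
eef_rot: [-3.141, -0.002, -0.0]
wrist_force: [-0.4, 0.4, 0.3]
finger_gap: 0.4
```

```bash
python3 - <<'E'
from h import *
s=manip.read_state(); print(s['eef_pos'],s['wrist_force'])
p,d=manip.camera("wrist"); cv2.imwrite("pics/w2.png",p[:,:,::-1])
p,d=manip.camera("side"); cv2.imwrite("pics/s2.png",cv2.resize(p[180:300,210:410,::-1],None,fx=4,fy=4))
E
```

```text
[468.97545401 357.17416297  66.69766381] [-0.40381013  0.42656892  0.34731365]
```

View pics/w2.png

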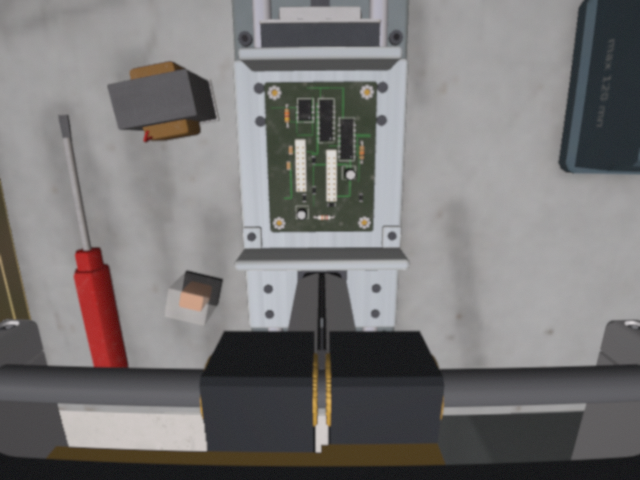

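View pics/s2.png

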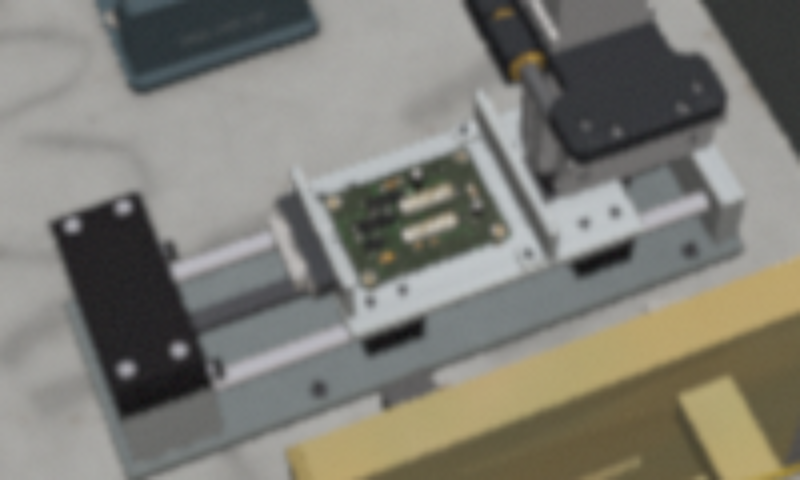

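The fingertips are at (322,275) in the wrist view, over the button and just behind the cross wall (row 265). The side view agrees. Next I press, watching the force.

Emit:
play_rows(commands=[{"x": 0,"y": 0,"z": 0.006,"wx": 0,"wy": 0,"wz": 0,"grip": 0},{"x": 0,"y": 0,"z": 0.004,"wx": 0,"wy": 0,"wz": 0,"grip": 0},{"x": 0,"y": 0,"z": 0.003,"wx": 0,"wy": 0,"wz": 0,"grip": 0},{"x": 0,"y": 0,"z": 0,"wx": 0,"wy": 0,"wz": 0,"grip": 0},{"x": 0,"y": 0,"z": 0,"wx": 0,"wy": 0,"wz": 0,"grip": 0}])

```text
clock: 5.62
eef_pos: [469.1, 357.1, 53.3]
eef_rot: [-3.141, -0.002, 0.0]
wrist_force: [0.6, -1.5, 9.4]
finger_gap: 0.4
```

Emit:
play_rows(commands=[{"x": 0,"y": 0,"z": 0.001,"wx": 0,"wy": 0,"wz": 0,"grip": 0},{"x": 0,"y": 0,"z": 0,"wx": 0,"wy": 0,"wz": 0,"grip": 0}])

```text
clock: 5.88
eef_pos: [469.4, 357.2, 53.2]
eef_rot: [-3.14, -0.003, 0.0]
wrist_force: [-1.5, -3.1, 17.8]
finger_gap: 0.4
```

The extra 1 mm only raised the force to 18 N while z stayed at 53.2 mm, so the button is fully down. Now I slide.

Emit:
play_rows(commands=[{"x": 0.003,"y": 0,"z": 0,"wx": 0,"wy": 0,"wz": 0,"grip": 0},{"x": 0.003,"y": 0,"z": 0,"wx": 0,"wy": 0,"wz": 0,"grip": 0},{"x": 0.004,"y": 0,"z": 0,"wx": 0,"wy": 0,"wz": 0,"grip": 0},{"x": 0.004,"y": 0,"z": 0,"wx": 0,"wy": 0,"wz": 0,"grip": 0},{"x": 0.004,"y": 0,"z": 0,"wx": 0,"wy": 0,"wz": 0,"grip": 0},{"x": 0.004,"y": 0,"z": 0,"wx": 0,"wy": 0,"wz": 0,"grip": 0},{"x": 0.004,"y": 0,"z": 0,"wx": 0,"wy": 0,"wz": 0,"grip": 0},{"x": 0.004,"y": 0,"z": 0,"wx": 0,"wy": 0,"wz": 0,"grip": 0},{"x": 0,"y": 0,"z": 0,"wx": 0,"wy": 0,"wz": 0,"grip": 0}])

```text
clock: 7.0
eef_pos: [499.8, 357.3, 53.2]
eef_rot: [-3.14, -0.003, -0.0]
wrist_force: [1.2, -0.4, 15.0]
finger_gap: 0.6
```

```bash
python3 - <<'E'
from h import *
p,d=manip.camera("top"); cv2.imwrite("pics/t3.png",cv2.resize(p[120:320,270:370,::-1],None,fx=3,fy=3,interpolation=2))
p,d=manip.camera("side"); cv2.imwrite("pics/s3.png",cv2.resize(p[180:300,210:410,::-1],None,fx=4,fy=4))
E
```

```text
(no output)
```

View pics/s3.png

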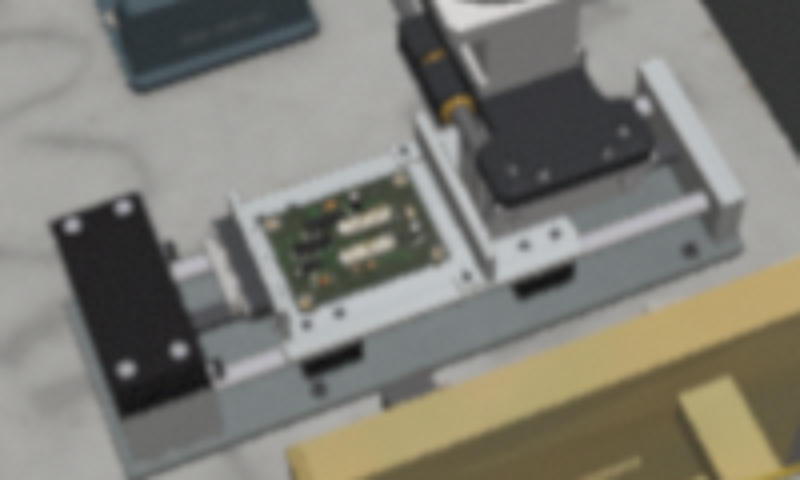

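The side view shows the carriage has followed, with the plug moving from x≈275 to x≈215 px. By that scale about 30 mm remains, so I continue and slow down near the stop.

Emit:
play_rows(commands=[{"x": 0.004,"y": 0,"z": 0,"wx": 0,"wy": 0,"wz": 0,"grip": 0},{"x": 0.004,"y": 0,"z": 0,"wx": 0,"wy": 0,"wz": 0,"grip": 0},{"x": 0.004,"y": 0,"z": 0,"wx": 0,"wy": 0,"wz": 0,"grip": 0},{"x": 0.004,"y": 0,"z": 0,"wx": 0,"wy": 0,"wz": 0,"grip": 0},{"x": 0.004,"y": 0,"z": 0,"wx": 0,"wy": 0,"wz": 0,"grip": 0},{"x": 0,"y": 0,"z": 0,"wx": 0,"wy": 0,"wz": 0,"grip": 0}])

```text
clock: 7.85
eef_pos: [519.7, 357.5, 53.2]
eef_rot: [-3.14, -0.003, -0.0]
wrist_force: [1.4, 0.0, 14.0]
finger_gap: 0.4
```

Emit:
play_rows(commands=[{"x": 0.002,"y": 0,"z": 0,"wx": 0,"wy": 0,"wz": 0,"grip": 0},{"x": 0.002,"y": 0,"z": 0,"wx": 0,"wy": 0,"wz": 0,"grip": 0},{"x": 0.002,"y": 0,"z": 0,"wx": 0,"wy": 0,"wz": 0,"grip": 0},{"x": 0.002,"y": 0,"z": 0,"wx": 0,"wy": 0,"wz": 0,"grip": 0},{"x": 0,"y": 0,"z": 0,"wx": 0,"wy": 0,"wz": 0,"grip": 0}])

```text
clock: 8.48
eef_pos: [527.5, 357.5, 53.2]
eef_rot: [-3.14, -0.003, 0.0]
wrist_force: [-0.4, 0.5, 13.8]
finger_gap: 0.5
```

```bash
python3 - <<'E'
from h import *
p,d=manip.camera("side"); cv2.imwrite("pics/s4.png",cv2.resize(p[180:300,210:410,::-1],None,fx=4,fy=4))
E
```

```text
(no output)
```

View pics/s4.png

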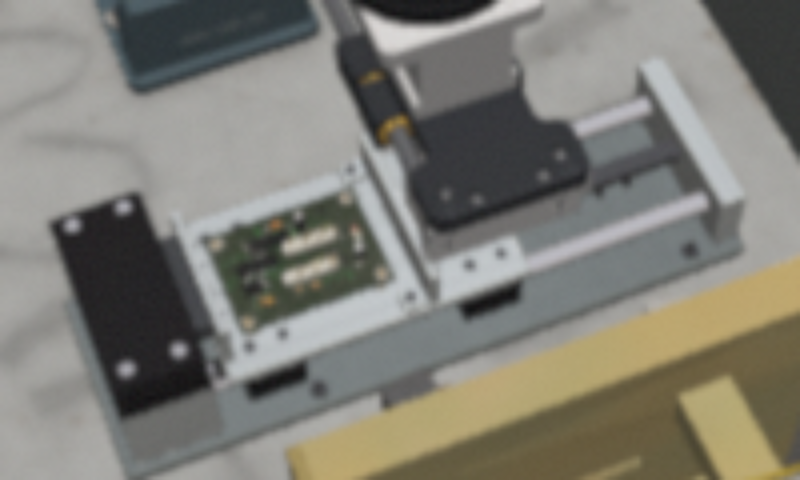

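The side view shows the plug entering the dock (front plate near x≈180 px), with a few mm left.

Emit:
play_rows(commands=[{"x": 0.002,"y": 0,"z": 0,"wx": 0,"wy": 0,"wz": 0,"grip": 0},{"x": 0.002,"y": 0,"z": 0,"wx": 0,"wy": 0,"wz": 0,"grip": 0},{"x": 0,"y": 0,"z": 0,"wx": 0,"wy": 0,"wz": 0,"grip": 0}])

```text
clock: 8.9
eef_pos: [529.0, 357.6, 53.1]
eef_rot: [-3.141, 0.003, 0.001]
wrist_force: [-18.2, -1.4, 24.0]
finger_gap: 0.0
```

Emit:
play_rows(commands=[{"x": 0.002,"y": 0,"z": 0,"wx": 0,"wy": 0,"wz": 0,"grip": 0},{"x": 0.002,"y": 0,"z": 0,"wx": 0,"wy": 0,"wz": 0,"grip": 0},{"x": 0,"y": 0,"z": 0,"wx": 0,"wy": 0,"wz": 0,"grip": 0}])

```text
clock: 9.28
eef_pos: [531.6, 357.6, 53.1]
eef_rot: [3.141, 0.006, 0.001]
wrist_force: [-30.0, -3.3, 28.4]
finger_gap: 0.4
```

```bash
python3 - <<'E'
from h import *
s=manip.read_state();print(s['eef_pos'],s['wrist_force'])
p,d=manip.camera("wrist"); cv2.imwrite("pics/w5.png",p[:,:,::-1]);np.savez("pics/w5.npz",p=p,d=d,pos=s['eef_pos'],rot=s['eef_rot'])
p,d=manip.camera("side"); cv2.imwrite("pics/s5.png",cv2.resize(p[180:300,210:410,::-1],None,fx=4,fy=4))
E
```

```text
[531.59807403 357.63652755  53.08335027] [-29.97931187  -3.32608549  28.40259192]
```

View pics/w5.png

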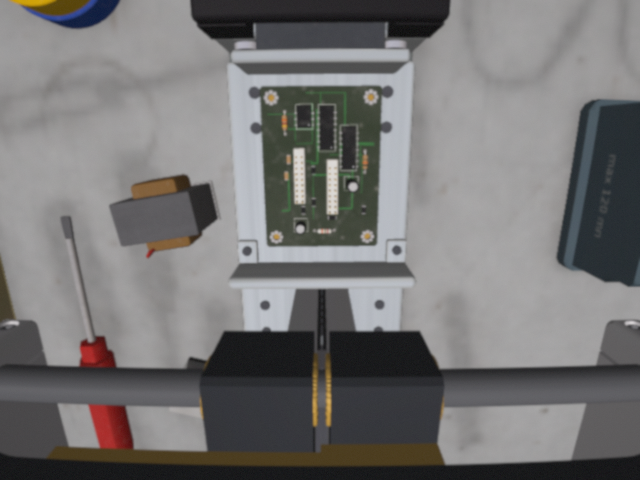

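View pics/s5.png

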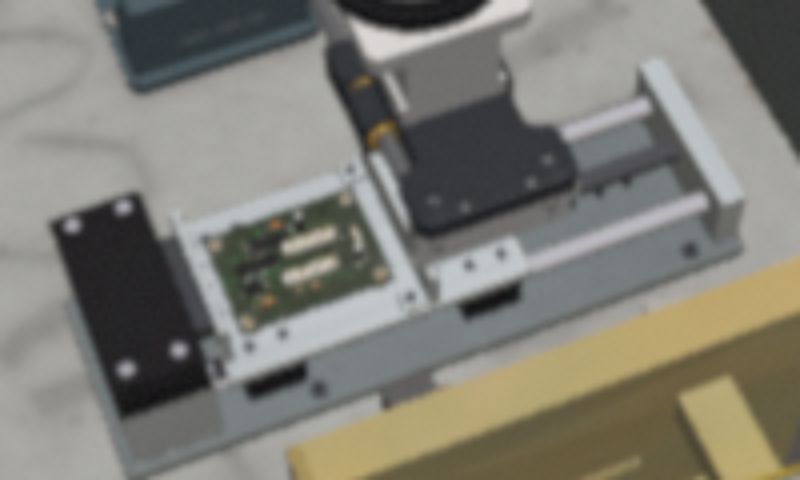

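```bash
python3 - <<'E'
from h import *
from scipy.spatial.transform import Rotation as Ro
i=manip.camera_info("wrist")
def f(n,uv,z):
    a=np.load(n);T=np.eye(4);T[:3,:3]=Ro.from_euler('xyz',a['rot']).as_matrix();T[:3,3]=a['pos']
    return onz(i,np.array(uv,float),z,np.linalg.inv(T@i['tool_from_camera'])).round(1)
# board rear screws z~52, in w1 and w5
print(f("pics/w1.npz",[(293,172),(349,172),(293,90),(349,90)],54)); print(f("pics/w5.npz",[(277,237),(367,236),(271,97),(371,97)],54))
print("plate, dock edge",f("pics/w5.npz",[(320,52),(320,62)],66),f("pics/w5.npz",[(320,22)],84))
cv2.imwrite("pics/w5c.png",cv2.resize(np.load("pics/w5.npz")['p'][0:80,180:460,::-1],None,fx=2.8,fy=2.8,interpolation=2))
E
```

```text
[[503.  380.1  54. ]
 [502.9 332.9  54. ]
 [568.3 378.8  54. ]
 [568.2 333.9  54. ]]
[[560.8 378.8  54. ]
 [561.3 333.4  54. ]
 [627.4 379.5  54. ]
 [627.4 333.6  54. ]]
plate, dock edge [[644.1 357.   66. ]
 [640.1 357.   66. ]] [[650.6 356.9  84. ]]
```

View pics/w5c.png

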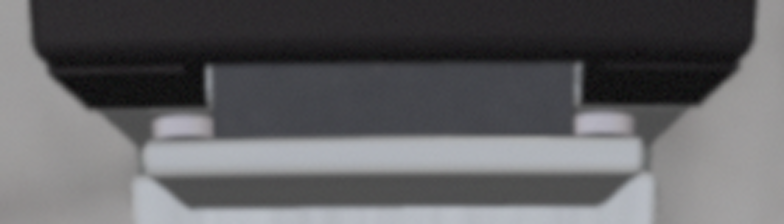

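The board moved about 58.7 mm and has stopped, and the front plate sits close to the dock bumpers. One more firm push will confirm it's a hard stop.

Emit:
play_rows(commands=[{"x": 0.002,"y": 0,"z": 0,"wx": 0,"wy": 0,"wz": 0,"grip": 0},{"x": 0.002,"y": 0,"z": 0,"wx": 0,"wy": 0,"wz": 0,"grip": 0},{"x": 0,"y": 0,"z": 0,"wx": 0,"wy": 0,"wz": 0,"grip": 0},{"x": 0,"y": 0,"z": 0,"wx": 0,"wy": 0,"wz": 0,"grip": 0}])

```text
clock: 9.88
eef_pos: [531.7, 357.6, 53.1]
eef_rot: [3.139, 0.014, 0.002]
wrist_force: [-59.4, -9.3, 46.8]
finger_gap: 0.5
```

```bash
python3 - <<'E'
from h import *
p,d=manip.camera("side"); q=cv2.resize(p[180:300,210:410,::-1],None,fx=4,fy=4);cv2.imwrite("pics/s6.png",q)
a=cv2.imread("pics/s5.png"); b=cv2.imread("pics/s4.png")
def sh(a,b):
    f=lambda x:cv2.cvtColor(x[170:350,180:400],cv2.COLOR_BGR2GRAY).astype(np.float32)
    return cv2.phaseCorrelate(f(a),f(b))
print(sh(a,q),sh(b,a))
E
```

```text
((0.46289531831199326, -0.014407217303372022), 0.7819165890540606) ((0.44337853763195767, -0.050674535551991085), 0.7234753976044831)
```

Force rose to 59 N with no motion, so it's hard against the stop. I'll relieve most of the push but keep a little forward preload, then lift.

Emit:
play_rows(commands=[{"x": -0.003,"y": 0,"z": -0.001,"wx": 0,"wy": 0,"wz": 0,"grip": 0},{"x": -0.002,"y": 0,"z": -0.001,"wx": 0,"wy": 0,"wz": 0,"grip": 0},{"x": 0,"y": 0,"z": 0,"wx": 0,"wy": 0,"wz": 0,"grip": 0}])

```text
clock: 10.3
eef_pos: [531.5, 357.5, 53.4]
eef_rot: [3.141, 0.004, 0.001]
wrist_force: [-13.7, 0.9, 10.3]
finger_gap: 0.4
```

Emit:
play_rows(commands=[{"x": 0,"y": 0,"z": -0.003,"wx": 0,"wy": 0,"wz": 0,"grip": 0},{"x": 0,"y": 0,"z": -0.003,"wx": 0,"wy": 0,"wz": 0,"grip": 0},{"x": 0,"y": 0,"z": -0.004,"wx": 0,"wy": 0,"wz": 0,"grip": 0},{"x": -0.003,"y": 0,"z": -0.002,"wx": 0,"wy": 0,"wz": 0,"grip": 0},{"x": -0.005,"y": 0,"z": -0.002,"wx": 0,"wy": 0,"wz": 0,"grip": 0},{"x": 0,"y": 0,"z": -0.02,"wx": 0,"wy": 0,"wz": 0,"grip": 0},{"x": -0.02,"y": 0,"z": -0.03,"wx": 0,"wy": 0,"wz": 0,"grip": 0},{"x": -0.03,"y": 0,"z": -0.04,"wx": 0,"wy": 0,"wz": 0,"grip": 0},{"x": -0.03,"y": 0,"z": -0.04,"wx": 0,"wy": 0,"wz": 0,"grip": 0},{"x": 0,"y": 0,"z": 0,"wx": 0,"wy": 0,"wz": 0,"grip": 0},{"x": 0,"y": 0,"z": 0,"wx": 0,"wy": 0,"wz": 0,"grip": 0}])

```text
clock: 11.68
eef_pos: [445.6, 356.8, 197.8]
eef_rot: [-3.141, -0.001, 0.0]
wrist_force: [0.6, 1.2, -1.4]
finger_gap: 0.6
```

```bash
python3 - <<'E'
from h import *
from scipy.spatial.transform import Rotation as Ro
s=manip.read_state();print(s['eef_pos'],s['wrist_force'])
p,d=manip.camera("wrist"); cv2.imwrite("pics/w7.png",p[:,:,::-1])
q,_=manip.camera("side"); q=cv2.resize(q[180:300,210:410,::-1],None,fx=4,fy=4);cv2.imwrite("pics/s7.png",q)
a=cv2.imread("pics/s6.png")
f=lambda x:cv2.cvtColor(x[170:350,180:400],cv2.COLOR_BGR2GRAY).astype(np.float32)
print("shift",cv2.phaseCorrelate(f(a),f(q)))
i=manip.camera_info("wrist")
T=np.eye(4);T[:3,:3]=Ro.from_euler('xyz',s['eef_rot']).as_matrix();T[:3,3]=s['eef_pos']
W=T@i['tool_from_camera']
g=p.max(2)
# heights from depth around button
v,u=np.mgrid[0:480,0:640]; n=cv2.undistortPoints(np.stack([u,v],-1).reshape(-1,1,2).astype(float),i['intrinsics'],np.array([i['k1'],0,0,0.])).reshape(480,640,2)
C=np.stack([n[...,0]*d,-n[...,1]*d,-d],-1); X=C@W[:3,:3].T+W[:3,3]
np.save("pics/X7.npy",X); 
for x,y in [(521,357),(515,357),(525,357),(521,330),(521,385),(505,357)]:
    m=(abs(X[...,0]-x)<3)&(abs(X[...,1]-y)<4)&(d>0); print(x,y,m.sum(),np.median(X[m][:,2]).round(1),np.median(g[m]))
E
```

```text
[445.62328824 356.771555   197.79678981] [ 0.63503913  1.23638914 -1.42473664]
shift ((0.5365448814286822, 0.035187330301098996), 0.7279418881263262)
521 357 80 60.5 51.0
515 357 70 60.6 50.0
525 357 74 60.8 51.5
521 330 63 50.2 188.0
521 385 66 50.8 175.5
505 357 55 53.1 96.0
```

View pics/w7.png

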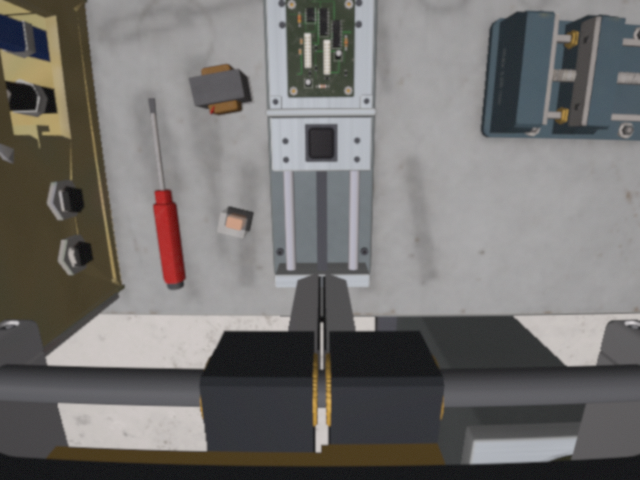

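View pics/s7.png

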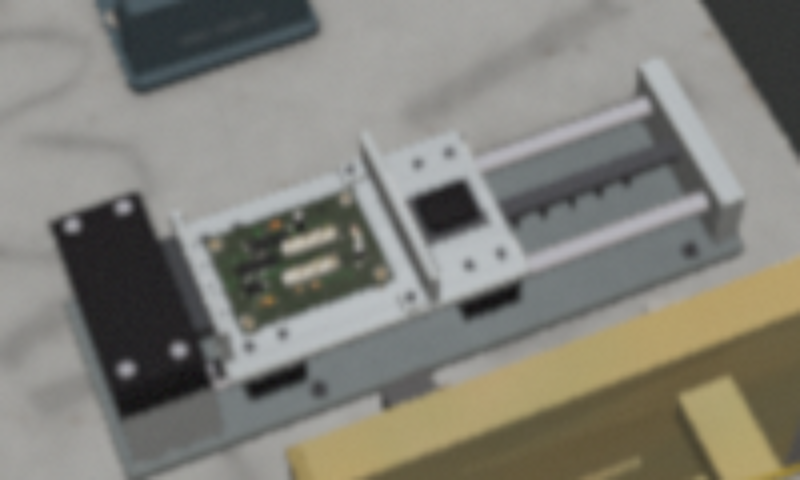

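The button top is back at 60.5 mm (deck 50.5), which means it's up. The carriage hasn't shifted by more than about 0.3 mm, the arm is clear, and the loose parts haven't moved.

```bash
python3 -c "
from cell import manip
print(manip.sign_off())"
```

```text
the job is handed in; nothing more can be done
None
```

I docked the carriage and handed the job in after about 12 s of the 32 s allowed; the hand-in gives no verdict.

- **Press:** with the fingers shut, I pressed the button to its bottom. Another 1 mm of command only raised the force from 9 N to 18 N, with no further travel.
- **Slide:** I kept the button down and slid the carriage about 59 mm. It stopped there: further pushing slid the fingertips about 3 mm along the button, then raised the force to 59 N with no further motion.
- **Release:** I eased off most of the push, lifted straight up and backed away.

**Last checks:**
- **Button:** its top is at 60.5 mm with the deck at 50.5 mm, so it is up.
- **Carriage:** the side view showed no more than about 0.3 mm of shift after release, and the front plate sits close to the dock's bumpers.
- **Robot and loose parts:** the fingers are clear. The relay, transformer and screwdriver looked unmoved, and I steered clear of the circuit board.

**Not measured:** how far the plug is inside the dock. I inferred it is fully in from the hard stop and from the pictures. No check failed. The top-camera and wrist-camera positions of the button disagreed by 2–3 mm, about the calibration error.

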